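# Nest the sample beakers by size in the carrying tray

## Task

Collect the four white plastic stacking beakers standing about the bench and nest them into the two that already stand in the steel carrying tray, large with large and small with small, so that the tray holds one upright stack of three large beakers and one of three small, every beaker fully seated on the one below. Lower them in rather than dropping them, tip none of them over, and do not shift or knock over the glassware, dishes and bottles or push against the stirrer.

Things in the scene. Friction and masses are not known exactly. Their poses are not given: they have to be found in the camera images.
- big_a: Large white plastic stacking beaker, the one already standing in the tray. Origin: centre of its underside, z up. 96 mm tall: foot 37 mm wide outside, taper to 53 mm at a shoulder 60 mm up, then a straight collar 36 mm tall, 66 mm outside, 58 mm inside (hold it here). Fully nested, its shoulder rests on the rim below: origin 36 mm higher, whole collar showing. 60 to 130 g. All three alike.
- big_b: Large white plastic stacking beaker, one of two on the open bench. Origin: centre of its underside, z up. 96 mm tall: foot 37 mm wide outside, taper to 53 mm at a shoulder 60 mm up, then a straight collar 36 mm tall, 66 mm outside, 58 mm inside (hold it here). Fully nested, its shoulder rests on the rim below: origin 36 mm higher, whole collar showing. 60 to 130 g. All three alike.
- big_c: Large white plastic stacking beaker, the other of two on the open bench. Origin: centre of its underside, z up. 96 mm tall: foot 37 mm wide outside, taper to 53 mm at a shoulder 60 mm up, then a straight collar 36 mm tall, 66 mm outside, 58 mm inside (hold it here). Fully nested, its shoulder rests on the rim below: origin 36 mm higher, whole collar showing. 60 to 130 g. All three alike.
- small_a: Small white plastic stacking beaker, the one already standing in the tray. Origin: centre of its underside, z up. 74 mm tall: foot 28 mm wide outside, taper to 40 mm at a shoulder 42 mm up, then a straight collar 32 mm tall, 52 mm outside, 45 mm inside (hold it here). Fully nested, its shoulder rests on the rim below: origin 32 mm higher, whole collar showing. 35 to 70 g. All three alike.
- small_b: Small white plastic stacking beaker, one of two on the open bench. Origin: centre of its underside, z up. 74 mm tall: foot 28 mm wide outside, taper to 40 mm at a shoulder 42 mm up, then a straight collar 32 mm tall, 52 mm outside, 45 mm inside (hold it here). Fully nested, its shoulder rests on the rim below: origin 32 mm higher, whole collar showing. 35 to 70 g. All three alike.
- small_c: Small white plastic stacking beaker, the other of two on the open bench. Origin: centre of its underside, z up. 74 mm tall: foot 28 mm wide outside, taper to 40 mm at a shoulder 42 mm up, then a straight collar 32 mm tall, 52 mm outside, 45 mm inside (hold it here). Fully nested, its shoulder rests on the rim below: origin 32 mm higher, whole collar showing. 35 to 70 g. All three alike.
- tray: Steel carrying tray, an open rectangular box with rolled rim, fixed to the bench, on the robot's left or right. 250 mm along its x, 160 mm along its y, rim 43 mm high, floor 3 mm thick. Origin: centre of its underside.
- stirrer: White hotplate stirrer with red front, fixed, on the other side from the tray. 250 mm along its x, 150 mm along its y; plate 102 mm high; a glass dish (diameter 100 mm, top at 152 mm) stands on the plate 45 mm along its +x. Origin: centre of its underside.
- bottle: Clear glass 500 ml bottle with foil over the neck, no task for it. Diameter 86 mm up to 108 mm high, tapering to 48 mm at 144 mm high, then a foil cap 52 mm wide; 184 mm tall in all. Stands in the middle of the scattered beakers. Origin: centre of its underside.
- flask_a: Conical glass flask with foil cap, no task for it. Diameter 82 mm at the foot, 32 mm neck, 150 mm tall with its cap (48 mm wide). Stands among the scattered beakers. Origin: centre of its underside.
- flask_b: Smaller conical glass flask with cotton plug, no task for it. Diameter 64 mm at the foot, 25 mm neck, 128 mm tall with its plug (35 mm wide). Stands among the scattered beakers. Origin: centre of its underside.
- glass_beaker: Clear glass beaker with straight sides and a pouring lip, not a stacking beaker, no task for it. Diameter 74 mm at its lip, 92 mm tall. Stands among the scattered beakers. Origin: centre of its underside.
- dishes: Pile of four clear lidded culture dishes, no task for them. Diameter 91 mm, 60 mm tall in all. Stands among the scattered beakers. Origin: centre of its underside.
Mind the look-alikes: they are no part of the job. Leave any purple or red look-alike of the small_c alone.

How it is judged:
At the end, for the whole second after the job is handed in: In the tray stand a stack of the three large and a stack of the three small beakers, in any order: axes in a stack within 6 mm, each upright within 0.05 rad, none over 4 mm higher than its place in a fully nested stack on the tray floor, all inside the tray and at rest (horizontal distance between big_a and big_b below 0.006 m and z of each of big_a, big_b, big_c in the frame of tray below 0.079 m and angle between each of big_a, big_b, big_c, small_a, small_b, small_c's own z axis and vertical below 0.05 rad and linear speed of each of big_a, big_b, big_c, small_a, small_b, small_c below 0.04 m/s and angular speed of each of big_a, big_b, big_c, small_a, small_b, small_c below 0.5 rad/s and x of big_a in the frame of tray between -0.115 and 0.115 m and y of big_a in the frame of tray between -0.07 and 0.07 m and horizontal distance between big_b and big_c below 0.006 m and x of big_b in the frame of tray between -0.115 and 0.115 m and y of big_b in the frame of tray between -0.07 and 0.07 m and horizontal distance between big_c and big_a below 0.006 m and x of big_c in the frame of tray between -0.115 and 0.115 m and y of big_c in the frame of tray between -0.07 and 0.07 m and horizontal distance between small_a and small_b below 0.006 m and z of each of small_a, small_b, small_c in the frame of tray below 0.071 m and x of small_a in the frame of tray between -0.115 and 0.115 m and y of small_a in the frame of tray between -0.07 and 0.07 m and horizontal distance between small_b and small_c below 0.006 m and x of small_b in the frame of tray between -0.115 and 0.115 m and y of small_b in the frame of tray between -0.07 and 0.07 m and horizontal distance between small_c and small_a below 0.006 m and x of small_c in the frame of tray between -0.115 and 0.115 m and y of small_c in the frame of tray between -0.07 and 0.07 m); the robot touches nothing.
It fails at once if a bystander (bottle, flasks, glass beaker, dishes) is shifted by more than 20 mm or tipped by more than 0.3 rad (distance of any of bottle, flask_a, flask_b, glass_beaker, dishes from where it was at the start of the episode above 0.02 m or angle between any of bottle, flask_a, flask_b, glass_beaker, dishes's own z axis and vertical above 0.3 rad).
It fails at once if the robot pushes on the stirrer with more than 10 N (contact force between any of the arm, the fingers and stirrer above 10 N).
It fails at once if a stacking beaker is tipped over (tilted by more than 0.6 rad) (angle between any of big_a, big_b, big_c, small_a, small_b, small_c's own z axis and vertical above 0.6 rad).
It fails at once if a stacking beaker is dropped or thrown (moving faster than 0.7 m/s with no finger touching it) ((linear speed of big_a above 0.7 m/s and contact force between the fingers and big_a below 0.01 N) or (linear speed of big_b above 0.7 m/s and contact force between the fingers and big_b below 0.01 N) or (linear speed of big_c above 0.7 m/s and contact force between the fingers and big_c below 0.01 N) or (linear speed of small_a above 0.7 m/s and contact force between the fingers and small_a below 0.01 N) or (linear speed of small_b above 0.7 m/s and contact force between the fingers and small_b below 0.01 N) or (linear speed of small_c above 0.7 m/s and contact force between the fingers and small_c below 0.01 N)).
It also fails if it takes over 67 s, if anything falls off the work surface, if the arm or the gripper's body presses on something with over 40 N, if the wrist force passes 120 N, or if a joint passes its speed limit or range.

## Robot

A 7-joint arm with a two-finger parallel gripper is mounted at the origin on the work surface. World frame = base frame: x ahead of the robot, y to its left, z up, the work surface at z = 0. Lengths are in m, angles in rad, forces in N, time in s.
With the tool pointing down it reaches from about 0.425 to 0.875 m from the base axis. Payload 4.7 kg.
Tool frame: the origin (TCP) lies on the centre line of the jaws, within the pads' length; the fingertips stand 14 mm ahead of it and the grasp point (between the pads) lies 5 mm behind it; z points along the fingers, y is the line along which they close (so a half turn about z gives the same grasp; the last joint's range is limited). The gripper opens to 87 mm and grips with 3 to 60 N. Pads are 19 mm wide; open, the fingers measure 117 mm over their backs; the gripper's body (75 mm by 190 mm) begins 51 mm behind the grasp point.
Start: joints at [-1.279, 0.321, -0.07, 1.45, 0.023, 1.371, -0.057], TCP at [0.178, 0.625, 0.237] pointing down, gripper open.
Joint ranges: [-2.86, 2.86], [-0.3, 2.09], [-1.38, 1.24], [0.06, 2.45], [-1.56, 4.7], [0.09, 2.05], [-2.69, 2.69]. Speed limits (rad/s): [2.57, 2.57, 3.14, 3.14, 3.14, 3.14, 3.14].

## Interface

Orientations are given as a rotation vector (axis times angle).
In Python, from bench import ctrl gives the robot as it stands.
- The arm moves only by the tool send_rows, never from a script. Its argument "steps" is a list of rows, each an object of numbers: "tx", "ty", "tz": the shift along the tool's x, y, z in units of 60 mm (1.0 is 60 mm); "turn": the turn about the tool's z in units of 8 degrees (1.0 is 8 degrees); "grip": the opening, from 0 (shut) to 1 (fully open). A call has 1 to 12 rows; each row shifts and turns the commanded pose from where the row before left it, along the tool's axes as they then stand; what a row does not reach is not made up. A row lasts 1/8 s, in which the tool goes at most 62.5 mm and 10.7 degrees, less where a joint would pass 70% of its speed; a pose out of reach is approached as far as the arm can. A call is refused whole if a number of a shift passes 1 or a number of a turn 1, either way. A call with a gripper value outside its range is refused whole. The fingers move at their own pace and stop on an object; "newtons" is the grip in N (left out, the last holds). Time passes only in rows, so rows that do not move let the fingers close. It gives the time, the measured TCP pose, the force, the opening and the grip force at its end, in the units of the state.
- ctrl.get_state(): the state, without advancing time (a new reading comes with each control period).
- ctrl.get_image(name): name is "scene" or "top" or "wrist"; returns a dict with "pixels" (420x560x3 uint8, red, green, blue), "K" (3x3 intrinsics, pixels), "dist" ([k1, k2, p1, p2, k3] as OpenCV has them; the pictures are not rectified), "cam_to_world" (4x4, takes a point from camera to world coordinates); the wrist camera has in their place "T_tool_cam" (4x4, takes a point from camera to tool coordinates, whose origin is the TCP and whose axes are the flange's). Camera axes: x right, y down, z forward; pixel columns grow to the right and rows downward; lengths in m; the calibration is good to about 2 mm. A picture is of the moment at which its call begins: read the wrist's pose just before it. There is no depth.
- ctrl.close_job(): hands the job in; it is judged then, once.
The state is a dict: "time": time; "joint_positions": joint angles; "qd": joint speeds; "joint_torque": joint torques, N m; "position": TCP position; "tool_rot": TCP orientation; "ft_force": force on the tool from outside, world axes, zero at the start; "torque": the same for the moment, N m; "grip_width": opening from 0.0 (shut) to 1.0 (fully open); "grip_force": force on a finger pad.
Only numpy, scipy, OpenCV 4.12 (cv2) and the standard library are available. Lean on these libraries where they do the work, as an engineer would, in place of code of your own. Each camera call takes 0.05 s, during which the arm holds its last target. There are 200 camera calls.

## Working session

There is one attempt and no reset: what is moved stays moved. The work goes in short steps, Python scripts to look and compute and a tool call to move; the robot and the scene stay as the last step left them, time stands still between calls to the robot, and variables do not carry over. Pictures are saved under pics/ and viewed, at most 10 in all, crops included, and the job is handed in when it is done.

Besides the shell and the picture viewer there is one more tool, called in YAML: its name, and indented under it one key for each argument. send_rows: Moves the arm, as the interface text tells. Its arguments: {"type":"object","properties":{"steps":{"type":"array"},"newtons":{"type":"number"}},"required":["steps"]}

```bash
mkdir -p pics; python3 - <<'E'
from bench import ctrl
import cv2,numpy as np
s=ctrl.get_state();print(s)
for n in("scene","top"):
    i=ctrl.get_image(n);cv2.imwrite(f"pics/{n}0.png",i["pixels"][:,:,::-1]);np.savez(f"{n}0.npz",**i)
    print(n,i["K"].tolist(),i["dist"],np.round(i["cam_to_world"],4).tolist())
i=ctrl.get_image("wrist");print(i["K"],i["T_tool_cam"])
E
```

```text
{'time': 0.0, 'joint_positions': array([-1.2788994 ,  0.32181279, -0.07012109,  1.45170594,  0.02261104,
        1.37079289, -0.05690185]), 'qd': array([-8.24038508e-05, -1.48776569e-03,  1.97408351e-04, -4.90291011e-04,
        6.91637535e-04, -5.67022179e-04,  3.25901728e-05]), 'joint_torque': array([ 3.33510934e-04, -4.91277766e+01, -4.03899886e-01, -3.12532496e+01,
       -6.41273288e-02,  4.34179860e-02,  1.59121837e-04]), 'position': array([0.17813534, 0.62455172, 0.23545288]), 'tool_rot': array([-4.34834259e-01, -3.11118230e+00,  3.02173097e-03]), 'ft_force': array([-0.04123085, -0.29392952,  0.51863974]), 'torque': array([-0.00683255, -0.03049123,  0.01385487]), 'grip_force': 0.0, 'grip_width': 1.0001412908411522}
scene [[457.654194783365, 0.0, 287.73083989702496], [0.0, 457.654194783365, 210.06733555350266], [0.0, 0.0, 1.0]] [-0.13694162  0.          0.          0.          0.        ] [[0.6474, 0.6182, -0.4457, 0.9389], [0.762, -0.5126, 0.3957, -0.3936], [0.0161, -0.5959, -0.8029, 0.8434], [0.0, 0.0, 0.0, 1.0]]
top [[489.6807890868003, 0.0, 272.94921778966005], [0.0, 489.6807890868003, 198.92555011545764], [0.0, 0.0, 1.0]] [0.00892634 0.         0.         0.         0.        ] [[-0.0023, -0.9864, 0.1645, 0.2929], [-1.0, 0.0023, -0.0003, -0.018], [-0.0001, -0.1645, -0.9864, 1.2267], [0.0, 0.0, 0.0, 1.0]]
[[303.62688421   0.         278.83075078]
 [  0.         303.62688421 211.58699122]
 [  0.           0.           1.        ]] [[ 1.16035196e-04 -9.66912920e-01 -2.55106628e-01  6.96088115e-02]
 [ 9.99999993e-01  1.02731529e-04  6.54736115e-05 -4.50720607e-04]
 [-3.70997868e-05 -2.55106634e-01  9.66912925e-01 -1.47152144e-01]
 [ 0.00000000e+00  0.00000000e+00  0.00000000e+00  1.00000000e+00]]
```

View pics/top0.png

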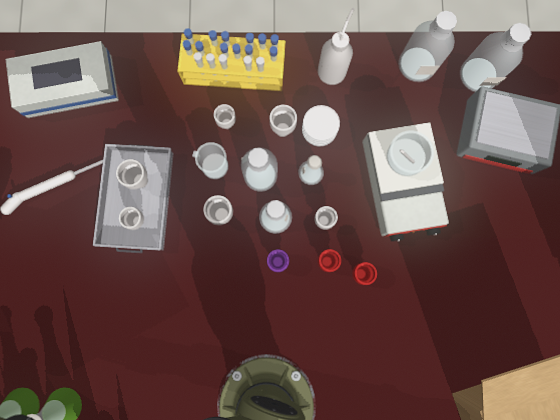

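View pics/scene0.png

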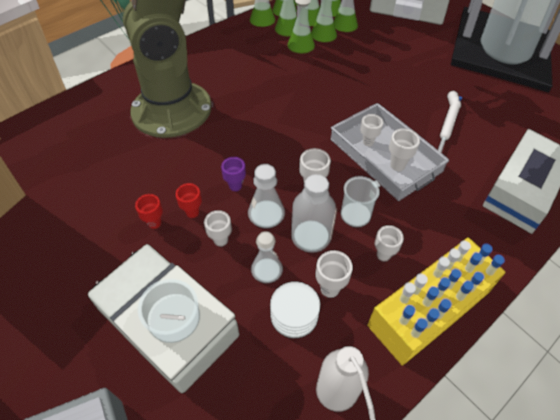

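```bash
cat > h.py <<'E'
import numpy as np,cv2
from scipy.optimize import least_squares
def rays(px,K,d,T):
    u=cv2.undistortPoints(np.float64(px).reshape(-1,1,2),K,d)[:,0]
    return np.c_[u,np.ones(len(u))]@T[:3,:3].T, T[:3,3]
def plane(px,i,z,T=None):
    r,o=rays(px,i["K"],i["dist"],i["cam_to_world"] if T is None else T)
    return (o+r*((z-o[2])/r[:,2])[:,None])[:,:2]
def rim(i,c,z,R,thr,T=None,w=24,side="far"):
    """outer contour of bright blob at pixel c -> rays on rim plane -> far-side points -> circle of known radius"""
    im=i["pixels"];x,y=c
    m=np.zeros(im.shape[:2],np.uint8);m[y-w:y+w,x-w:x+w]=(im.min(2)>thr)[y-w:y+w,x-w:x+w]*255
    n,l,st,ce=cv2.connectedComponentsWithStats(m)
    k=1+np.argmax(st[1:,4]);cs,_=cv2.findContours((l==k).astype(np.uint8),cv2.RETR_EXTERNAL,cv2.CHAIN_APPROX_NONE)
    p=plane(max(cs,key=len)[:,0],i,z,T)
    nad=(i["cam_to_world"] if T is None else T)[:2,3]
    q=p;o=p.mean(0);f=o-nad;f/=np.linalg.norm(f)
    for _ in range(4):
        q=p[((p-o)@f)>-0.2*R]
        s=least_squares(lambda v:np.hypot(*(q-v).T)-R,o,loss="soft_l1",f_scale=.001);o=s.x
    free=least_squares(lambda v:np.hypot(*(q-v[:2]).T)-v[2],[*o,R],loss="soft_l1",f_scale=.001).x
    return o,np.abs(s.fun).mean(),free,l==k
E
python3 - <<'E'
from h import *
i=dict(np.load("top0.npz"))
im=i["pixels"].copy()
for n,c,z,R,t in [("bigT",(131,175),.099,.033,150),("smallT",(130,217),.077,.026,150),("big1",(283,121),.096,.033,120),("big2",(218,211),.096,.033,120),("small1",(225,117),.074,.026,120),("small2",(326,217),.074,.026,120)]:
    o,e,fr,m=rim(i,c,z,R,t); print(n,o.round(4),e.round(4),fr.round(4),m.sum())
    m8=m.astype(np.uint8);cs,_=cv2.findContours(m8,0,1);cv2.drawContours(im,cs,-1,(0,255,0),1)
for n,c,z in [("bottlecap",(258,158),.184),("flaskAcap",(276,209),.15),("flaskBplug",(315,162),.128),("glassbk",(212,158),.092),("dishes",(321,124),.06),("dish stirrer",(410,153),.152),("tray",(108,146),.043),("tray",(172,150),.043),("tray",(162,249),.043),("tray",(94,245),.043),("st",(367,132),.102),("st",(380,205),.102),("st",(447,224),.07)]:
    print(n,plane([c],i,z)[0].round(3))
cv2.imwrite("pics/t1.png",cv2.resize(im[90:290,80:400],None,fx=2.5,fy=2.5,interpolation=cv2.INTER_CUBIC)[:,:,::-1])
E
```

```text
bigT [0.5588 0.3382] 0.0079 [0.5432 0.321  0.0514] 1723
smallT [0.4738 0.3577] 0.005 [0.4647 0.3457 0.037 ] 1358
big1 [ 0.6798 -0.0425] 0.0008 [ 0.6813 -0.0428  0.0318] 602
big2 [0.4578 0.1109] 0.0006 [0.4585 0.1115 0.0322] 540
small1 [0.6962 0.1016] 0.0007 [0.6975 0.1019 0.0249] 353
small2 [ 0.4418 -0.1438] 0.0005 [ 0.4422 -0.1441  0.0256] 363
bottlecap [0.558 0.014]
flaskAcap [ 0.45  -0.025]
flaskBplug [ 0.562 -0.115]
glassbk [0.581 0.127]
dishes [ 0.675 -0.138]
dish stirrer [ 0.577 -0.328]
tray [0.625 0.393]
tray [0.614 0.233]
tray [0.369 0.249]
tray [0.379 0.413]
st [ 0.642 -0.243]
st [ 0.466 -0.267]
st [ 0.425 -0.431]
```

View pics/t1.png

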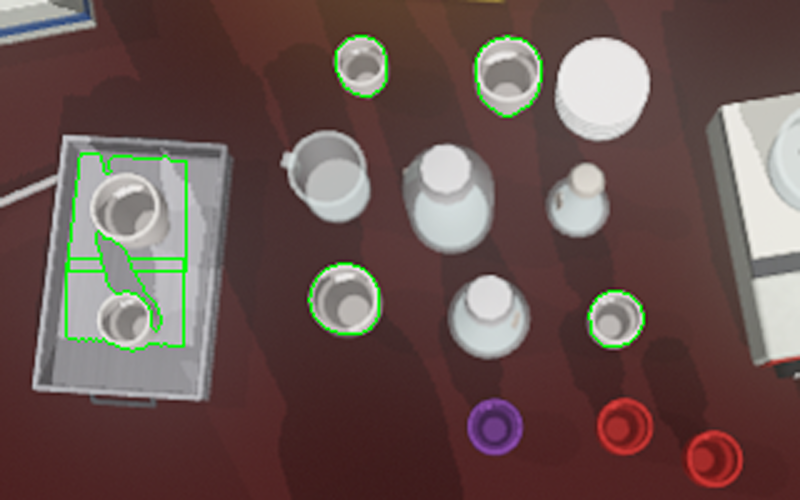

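send_rows:
  steps:
    - {"tx": -0.85,"ty": -0.4,"tz": -0.2,"grip": 1}
    - {"tx": -0.85,"ty": -0.4,"tz": -0.2,"grip": 1}
    - {"tx": -0.85,"ty": -0.4,"tz": -0.2,"grip": 1}
    - {"tx": -0.85,"ty": -0.4,"tz": -0.2,"grip": 1}
    - {"tx": -0.85,"ty": -0.4,"tz": -0.2,"grip": 1}
    - {"tx": -0.85,"ty": -0.4,"tz": -0.2,"grip": 1}
    - {"tx": -0.85,"ty": -0.4,"tz": -0.2,"grip": 1}
    - {"tx": -0.85,"ty": -0.4,"tz": -0.2,"grip": 1}
    - {"turn": 0.9,"grip": 1}
    - {"turn": 0.9,"grip": 1}
    - {"turn": 0.9,"grip": 1}
    - {"turn": 0.9,"grip": 1}

```text
validation failed for argument at $.st...
```

```bash
cat >> h.py <<'E'
from scipy.spatial.transform import Rotation as Ro
def tool(s):
    T=np.eye(4);T[:3,:3]=Ro.from_rotvec(s["tool_rot"]).as_matrix();T[:3,3]=s["position"];return T
def shoot(ctrl,name):
    s=ctrl.get_state();i=ctrl.get_image("wrist");i["cam_to_world"]=tool(s)@i["T_tool_cam"]
    cv2.imwrite(f"pics/{name}.png",i["pixels"][:,:,::-1]);np.savez(f"{name}.npz",**i);return i
def go(s,tgt):
    T=tool(s);d=T[:3,:3].T@(np.array(tgt)-T[:3,3])/.06
    print("t",round(s["time"],2),"pos",s["position"].round(4),"yaw",round(np.degrees(np.arctan2(T[1,1],T[0,1])),1),"F",s["ft_force"].round(1),"w",round(s["grip_width"]*87,1),"gf",round(s["grip_force"],1));print("units",d.round(2))
E
python3 - <<'E'
from bench import ctrl
from h import *
s=ctrl.get_state();go(s,[.68,-.0425,.22]);print(s["joint_positions"].round(2))
i=shoot(ctrl,"w1")
t=dict(np.load("top0.npz"));print("rack",plane([(180,85),(283,90)],t,0).round(3))
E
```

```text
t 0.15 pos [0.1782 0.6247 0.2357] yaw 74.1 F [-0.5 -0.3 -0.3] w 86.6 gf 0.0
units [-11.09  -8.4    0.28]
[-1.28  0.32 -0.07  1.45  0.02  1.37 -0.06]
rack [[ 0.803  0.226]
 [ 0.789 -0.045]]
```

View pics/w1.png

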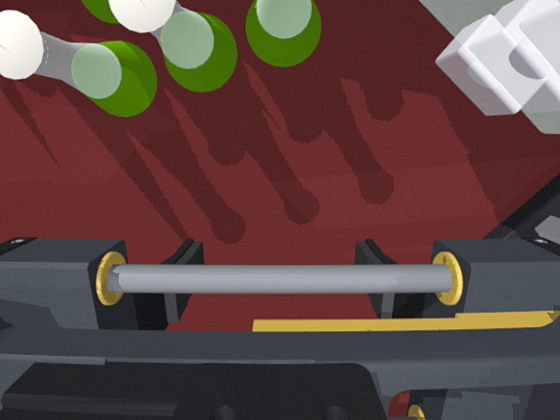

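send_rows:
  steps:
    - {"tx": -0.85,"ty": -0.4,"tz": -0.2,"turn": 0,"grip": 1}
    - {"tx": -0.85,"ty": -0.4,"tz": -0.2,"turn": 0,"grip": 1}
    - {"tx": -0.85,"ty": -0.4,"tz": -0.2,"turn": 0,"grip": 1}
    - {"tx": -0.85,"ty": -0.4,"tz": -0.2,"turn": 0,"grip": 1}
    - {"tx": -0.85,"ty": -0.4,"tz": -0.2,"turn": 0,"grip": 1}
    - {"tx": -0.85,"ty": -0.4,"tz": -0.2,"turn": 0,"grip": 1}
    - {"tx": -0.85,"ty": -0.4,"tz": -0.2,"turn": 0,"grip": 1}
    - {"tx": -0.85,"ty": -0.4,"tz": -0.2,"turn": 0,"grip": 1}
    - {"tx": -0.85,"ty": -0.4,"tz": 0,"turn": 0,"grip": 1}
    - {"tx": -0.85,"ty": -0.4,"tz": 0,"turn": 0,"grip": 1}
  newtons: 15

```text
time: 1.45
position: [0.6041, 0.2533, 0.3328]
tool_rot: [0.434, 3.111, 0.001]
ft_force: [0.4, 0.6, -0.2]
grip_width: 0.996
grip_force: 0.0
```

```bash
python3 - <<'E'
from bench import ctrl
from h import *
s=ctrl.get_state();go(s,[.68,-.0425,.22]);print(s["joint_positions"].round(2))
i=shoot(ctrl,"w2")
E
```

```text
t 1.45 pos [0.6041 0.2533 0.3328] yaw 74.1 F [ 0.4  0.6 -0.2] w 86.6 gf 0.0
units [-2.57 -4.4   1.88]
[-0.64  0.31  0.28  1.29 -0.08  1.55  0.91]
```

View pics/w2.png

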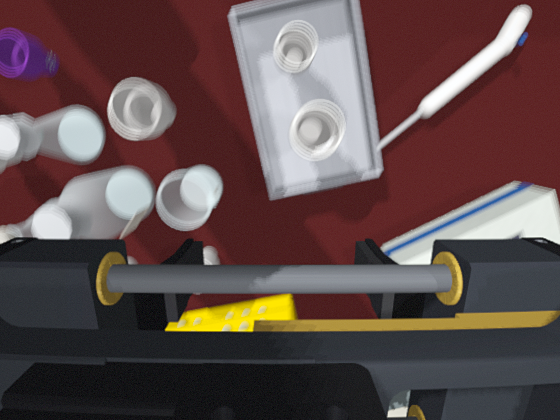

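```bash
python3 - <<'E'
from bench import ctrl
from h import *
s=ctrl.get_state();print(s["position"],abs(s["qd"]).max())
i=shoot(ctrl,"w3");t=dict(np.load("top0.npz"))
out=[]
for nm,im,cs in(("w",i,[("big",(319,130),.099,.033,32),("small",(296,46),.077,.026,26),("big2",(139,108),.096,.033,33)]),("top",t,[("big",(131,174),.099,.033,17),("small",(130,217),.077,.026,14)])):
    for n,c,z,R,w in cs:
        for th in(160,175,190,205):
            o,e,f,m=rim(im,c,z,R,th,w=w);print(nm,n,th,o.round(4),e.round(4),f.round(4),m.sum())
a=cv2.resize(i["pixels"][0:180,220:400],(540,540),interpolation=2);b=cv2.resize(t["pixels"][150:240,95:175],(533,600),interpolation=2)[:540]
cv2.imwrite("pics/c.png",cv2.resize(np.hstack([a,b]),(800,403))[:,:,::-1])
E
```

```text
[0.60982914 0.24398868 0.33176897] 0.13940224643872667
w big 160 [0.5611 0.3176] 0.0052 [0.5582 0.3081 0.041 ] 2861
w big 175 [0.5516 0.315 ] 0.0043 [0.5494 0.3201 0.0286] 2195
w big 190 [0.5427 0.317 ] 0.0049 [0.5446 0.3191 0.0308] 1854
w big 205 [0.54   0.3175] 0.0026 [0.5429 0.3216 0.0286] 513
w small 160 [0.4509 0.3163] 0.0028 [0.4485 0.3182 0.0243] 784
w small 175 [0.4516 0.316 ] 0.003 [0.4483 0.3186 0.0238] 672
w small 190 [0.4756 0.2766] 0.0078 [0.4617 0.2896 0.0163] 542
w small 205 [0.4358 0.3256] 0.0017 [0.4406 0.3221 0.0234] 197
w big2 160 [0.4584 0.1173] 0.0051 [0.4564 0.1106 0.0271] 881
w big2 175 [0.4577 0.1174] 0.005 [0.4568 0.11   0.027 ] 756
w big2 190 [0.4571 0.1165] 0.0013 [0.4569 0.1129 0.0302] 392
w big2 205 [0.4558 0.1161] 0.001 [0.4568 0.1131 0.0304] 143
top big 160 [0.5467 0.3281] 0.0048 [0.5445 0.3256 0.0354] 634
top big 175 [0.5465 0.3281] 0.0051 [0.5437 0.325  0.0359] 507
top big 190 [0.5444 0.3183] 0.0009 [0.5456 0.3199 0.0314] 160
top big 205 [0.5429 0.3175] 0.0014 [0.5452 0.32   0.0303] 95
top small 160 [0.4462 0.3325] 0.004 [0.4467 0.3342 0.0246] 403
top small 175 [0.447 0.332] 0.0039 [0.4471 0.3343 0.0242] 315
top small 190 [0.441  0.3204] 0.0009 [0.4419 0.3222 0.0244] 125
top small 205 [0.4433 0.324 ] nan [0.4433 0.324  0.026 ] 24h.py:22: RuntimeWarning: Mean of empty slice.
  return o,np.abs(s.fun).mean(),free,l==k
  ret = ret.dtype.type(ret / rcount)
```

View pics/c.png

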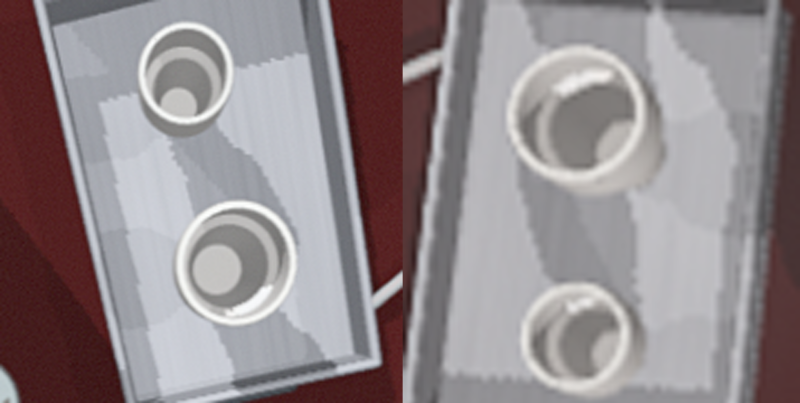

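```bash
python3 - <<'E'
from bench import ctrl
from h import *
i=dict(np.load("w3.npz"));t=dict(np.load("top0.npz"))
for im,cs in((i,[(325.5,117.6,.099),(303.1,32.9,.077)]),(t,[(130.3,173.4,.099),(130.3,218.2,.077)])):
    for x,y,z in cs: print(plane([(x,y)],im,z).round(4))
go(ctrl.get_state(),[.68,-.0425,.22])
E
```

```text
[[0.544  0.3203]]
[[0.4412 0.3226]]
[[0.5426 0.3173]]
[[0.4392 0.3189]]
t 1.55 pos [0.6076 0.2462 0.3317] yaw 73.4 F [ 0.4 -0.9 -0.3] w 86.8 gf 0.0
units [-2.52 -4.26  1.89]
```

Candidates in the top image: white large at (283,121) and (218,211), white small at (225,117) and (326,217). These are chosen. Not chosen: glass beaker (211,160), dishes (321,125), purple (278,261), red (330,261) and (366,274). Crop t1 confirms the choice. Tray hosts: large at about (.5435,.319), small at about (.4405,.321).

send_rows:
  steps:
    - {"tx": -0.42,"ty": -0.71,"tz": 0,"turn": 0,"grip": 1}
    - {"tx": -0.42,"ty": -0.71,"tz": 0,"turn": 0,"grip": 1}
    - {"tx": -0.42,"ty": -0.71,"tz": 0,"turn": 0,"grip": 1}
    - {"tx": -0.42,"ty": -0.71,"tz": 0,"turn": 0,"grip": 1}
    - {"tx": -0.42,"ty": -0.71,"tz": 0,"turn": 0,"grip": 1}
    - {"tx": -0.42,"ty": -0.71,"tz": 0,"turn": 0,"grip": 1}
    - {"tx": 0,"ty": 0,"tz": 0.4,"turn": 0.9,"grip": 1}
    - {"tx": 0,"ty": 0,"tz": 0.5,"turn": 0.9,"grip": 1}
    - {"tx": 0,"ty": 0,"tz": 0.5,"turn": 0.9,"grip": 1}
    - {"tx": 0,"ty": 0,"tz": 0.5,"turn": 0.9,"grip": 1}
    - {"tx": 0,"ty": 0,"tz": 0,"turn": 0,"grip": 1}
    - {"tx": 0,"ty": 0,"tz": 0,"turn": 0,"grip": 1}

```text
time: 3.05
position: [0.6787, -0.0325, 0.2198]
tool_rot: [1.191, 2.906, 0.001]
ft_force: [0.3, -0.7, 0.2]
grip_width: 1.001
grip_force: 0.0
```

```bash
python3 - <<'E'
from bench import ctrl
from h import *
s=ctrl.get_state();go(s,[.68,-.0425,.081]);print(s["joint_positions"].round(2))
i=shoot(ctrl,"w4");cv2.imwrite("pics/w4s.png",i["pixels"][:,:,::-1])
E
```

```text
t 3.05 pos [ 0.6787 -0.0325  0.2198] yaw 45.4 F [ 0.3 -0.7  0.2] w 87.0 gf 0.0
units [-0.13 -0.11  2.31]
[-0.34  0.41  0.48  1.41 -0.19  1.36  0.93]
```

View pics/w4.png

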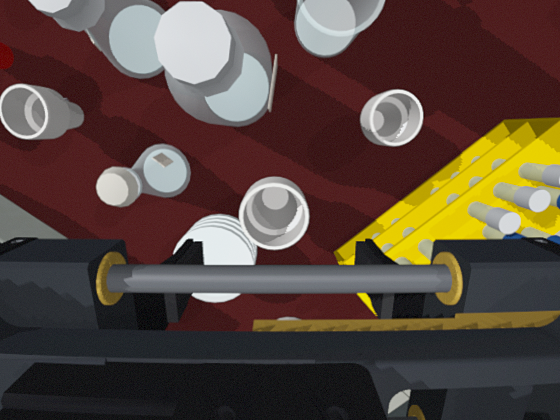

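```bash
python3 - <<'E'
from bench import ctrl
from h import *
i=dict(np.load("w4.npz"))
print(plane([(274,213)],i,.096),plane([(391.5,117.5)],i,.074),plane([(24,111)],i,.074))
s=ctrl.get_state();go(s,[.68,-.0425,.081])
E
```

```text
[[ 0.67792877 -0.03840274]] [[0.69336258 0.10016449]] [[ 0.44302647 -0.14176643]]
t 3.1 pos [ 0.6791 -0.0327  0.2204] yaw 45.4 F [-0.5 -0.7 -0.7] w 87.1 gf 0.0
units [-0.12 -0.11  2.32]
```

send_rows:
  steps:
    - {"tx": -0.1,"ty": -0.09,"tz": 0.3,"turn": 0,"grip": 1}
    - {"tx": 0,"ty": 0,"tz": 0.5,"turn": 0,"grip": 1}
    - {"tx": 0,"ty": 0,"tz": 0.5,"turn": 0,"grip": 1}
    - {"tx": 0,"ty": 0,"tz": 0.5,"turn": 0,"grip": 1}
    - {"tx": 0,"ty": 0,"tz": 0.3,"turn": 0,"grip": 1}
    - {"tx": 0,"ty": 0,"tz": 0.2,"turn": 0,"grip": 1}
    - {"tx": 0,"ty": 0,"tz": 0,"turn": 0,"grip": 1}
    - {"tx": 0,"ty": 0,"tz": 0,"turn": 0,"grip": 0.6}
    - {"tx": 0,"ty": 0,"tz": 0,"turn": 0,"grip": 0.6}
    - {"tx": 0,"ty": 0,"tz": 0,"turn": 0,"grip": 0.6}
    - {"tx": 0,"ty": 0,"tz": 0,"turn": 0,"grip": 0.6}
  newtons: 12

```text
time: 4.47
position: [0.6793, -0.0409, 0.0814]
tool_rot: [1.194, 2.904, 0.001]
ft_force: [-0.3, 0.6, 2.4]
grip_width: 0.752
grip_force: 12.0
```

```bash
python3 - <<'E'
from bench import ctrl
from h import *
s=ctrl.get_state();go(s,[.5435,.319,.34]);print(s["joint_positions"].round(2))
E
```

```text
t 4.47 pos [ 0.6793 -0.0409  0.0814] yaw 45.3 F [-0.3  0.6  2.4] w 65.4 gf 12.0
units [ 5.82  2.68 -4.31]
[-0.31  0.52  0.45  1.56 -0.24  1.12  0.98]
```

send_rows:
  steps:
    - {"tx": 0,"ty": 0,"tz": -0.3,"turn": 0,"grip": 0.6}
    - {"tx": 0,"ty": 0,"tz": -0.8,"turn": 0,"grip": 0.6}
    - {"tx": 0,"ty": 0,"tz": -0.9,"turn": 0,"grip": 0.6}
    - {"tx": 0,"ty": 0,"tz": -0.9,"turn": 0,"grip": 0.6}
    - {"tx": 0.4,"ty": 0.2,"tz": -0.8,"turn": 0,"grip": 0.6}
    - {"tx": 0.8,"ty": 0.35,"tz": 0,"turn": 0,"grip": 0.6}
    - {"tx": 0.8,"ty": 0.35,"tz": 0,"turn": 0,"grip": 0.6}
    - {"tx": 0.8,"ty": 0.35,"tz": 0,"turn": 0,"grip": 0.6}
    - {"tx": 0.8,"ty": 0.35,"tz": 0,"turn": 0,"grip": 0.6}
    - {"tx": 0.8,"ty": 0.35,"tz": 0,"turn": 0,"grip": 0.6}
    - {"tx": 0.8,"ty": 0.35,"tz": 0,"turn": 0,"grip": 0.6}
    - {"tx": 0.6,"ty": 0.35,"tz": 0,"turn": 0,"grip": 0.6}

```text
time: 5.98
position: [0.5418, 0.3191, 0.3039]
tool_rot: [-1.193, -2.906, -0.002]
ft_force: [1.1, 0.4, -0.3]
grip_width: 0.754
grip_force: 12.0
```

send_rows:
  steps:
    - {"tx": 0,"ty": 0,"tz": 0,"turn": 0,"grip": 0.6}
    - {"tx": 0,"ty": 0,"tz": 0,"turn": 0,"grip": 0.6}
    - {"tx": 0,"ty": 0,"tz": 0,"turn": 0,"grip": 0.6}

```text
time: 6.35
position: [0.5442, 0.3149, 0.3031]
tool_rot: [1.199, 2.903, -0.0]
ft_force: [0.5, 0.6, -1.3]
grip_width: 0.752
grip_force: 12.0
```

```bash
python3 - <<'E'
from bench import ctrl
from h import *
s=ctrl.get_state();go(s,[.5435,.319,.15]);print(s["joint_positions"].round(2))
i=shoot(ctrl,"w5")
t=ctrl.get_image("top");np.savez("top1.npz",**t)
E
```

```text
t 6.35 pos [0.5442 0.3149 0.3031] yaw 45.1 F [ 0.5  0.6 -1.3] w 65.4 gf 12.0
units [0.06 0.04 2.55]
[-0.81  0.26  0.31  1.42 -0.08  1.48  0.28]
```

View pics/w5.png

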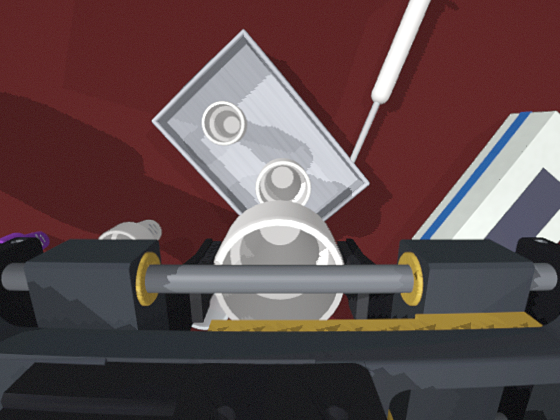

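```bash
python3 - <<'E'
from bench import ctrl
from h import *
i=dict(np.load("w5.npz"))
print(plane([(283.5,187)],i,.099),plane([(224,123)],i,.077))
s=ctrl.get_state();go(s,[.5435,.319,.1204])
E
```

```text
[[0.54334601 0.32302722]] [[0.44178132 0.32465955]]
t 6.45 pos [0.544  0.3153 0.303 ] yaw 45.1 F [ 0.  -0.8 -1.3] w 65.6 gf 12.0
units [0.05 0.04 3.04]
```

send_rows:
  steps:
    - {"tx": 0.07,"ty": 0.05,"tz": 0.3,"turn": 0,"grip": 0.6}
    - {"tx": 0,"ty": 0,"tz": 0.6,"turn": 0,"grip": 0.6}
    - {"tx": 0,"ty": 0,"tz": 0.5,"turn": 0,"grip": 0.6}
    - {"tx": 0,"ty": 0,"tz": 0.3,"turn": 0,"grip": 0.6}
    - {"tx": 0,"ty": 0,"tz": 0.2,"turn": 0,"grip": 0.6}
    - {"tx": 0,"ty": 0,"tz": 0.2,"turn": 0,"grip": 0.6}
    - {"tx": 0,"ty": 0,"tz": 0.2,"turn": 0,"grip": 0.6}
    - {"tx": 0,"ty": 0,"tz": 0.2,"turn": 0,"grip": 0.6}
    - {"tx": 0,"ty": 0,"tz": 0.2,"turn": 0,"grip": 0.6}
    - {"tx": 0,"ty": 0,"tz": 0.2,"turn": 0,"grip": 0.6}
    - {"tx": 0,"ty": 0,"tz": 0,"turn": 0,"grip": 0.6}

```text
time: 7.82
position: [0.5416, 0.3216, 0.1271]
tool_rot: [-1.194, -2.904, 0.003]
ft_force: [-0.7, -0.1, -0.7]
grip_width: 0.754
grip_force: 12.0
```

```bash
python3 - <<'E'
from bench import ctrl
from h import *
s=ctrl.get_state();go(s,[.5435,.320,.1204])
E
```

```text
t 7.83 pos [0.5416 0.3216 0.1271] yaw 45.3 F [-0.7 -0.1 -0.7] w 65.6 gf 12.0
units [-0.04  0.    0.11]
```

send_rows:
  steps:
    - {"tx": -0.02,"ty": 0,"tz": 0.06,"turn": 0,"grip": 0.6}
    - {"tx": 0,"ty": 0,"tz": 0.05,"turn": 0,"grip": 0.6}
    - {"tx": 0,"ty": 0,"tz": 0.02,"turn": 0,"grip": 0.6}
    - {"tx": 0,"ty": 0,"tz": 0,"turn": 0,"grip": 0.6}

```text
time: 8.32
position: [0.5433, 0.3212, 0.1208]
tool_rot: [1.195, 2.905, 0.0]
ft_force: [-0.9, 0.9, -0.9]
grip_width: 0.751
grip_force: 12.0
```

```bash
python3 - <<'E'
from bench import ctrl
from h import *
s=ctrl.get_state();go(s,[.5435,.320,.1204])
E
```

```text
t 8.32 pos [0.5433 0.3212 0.1208] yaw 45.3 F [-0.9  0.9 -0.9] w 65.4 gf 12.0
units [-0.02 -0.01  0.01]
```

send_rows:
  steps:
    - {"tx": 0,"ty": 0,"tz": 0.02,"turn": 0,"grip": 0.6}
    - {"tx": 0,"ty": 0,"tz": 0,"turn": 0,"grip": 1}
    - {"tx": 0,"ty": 0,"tz": 0,"turn": 0,"grip": 1}
    - {"tx": 0,"ty": 0,"tz": 0,"turn": 0,"grip": 1}
    - {"tx": 0,"ty": 0,"tz": -0.3,"turn": 0,"grip": 1}
    - {"tx": 0,"ty": 0,"tz": -0.6,"turn": 0,"grip": 1}
    - {"tx": 0,"ty": 0,"tz": -0.6,"turn": 0,"grip": 1}
    - {"tx": 0,"ty": 0,"tz": -0.6,"turn": 0,"grip": 1}
    - {"tx": 0,"ty": 0,"tz": -0.6,"turn": 0,"grip": 1}
    - {"tx": 0,"ty": 0,"tz": 0,"turn": 0,"grip": 1}
    - {"tx": 0,"ty": 0,"tz": 0,"turn": 0,"grip": 1}

```text
time: 9.7
position: [0.5431, 0.3211, 0.2818]
tool_rot: [1.195, 2.905, 0.0]
ft_force: [-0.6, 0.5, -0.2]
grip_width: 0.999
grip_force: 0.0
```

```bash
python3 - <<'E'
from bench import ctrl
from h import *
s=ctrl.get_state();go(s,[.458,.111,.22]);print(s["joint_positions"].round(2))
i=shoot(ctrl,"w6")
t=ctrl.get_image("scene");b=cv2.resize(t["pixels"][85:235,280:460],None,fx=2,fy=2)
cv2.imwrite("pics/c6.png",np.hstack([i["pixels"][:300,130:430],b])[:,:,::-1])
E
```

```text
t 9.7 pos [0.5431 0.3211 0.2818] yaw 45.3 F [-0.6  0.5 -0.2] w 86.9 gf 0.0
units [-1.46 -3.49  1.03]
[-0.82  0.27  0.3   1.44 -0.08  1.44  0.27]
```

View pics/c6.png

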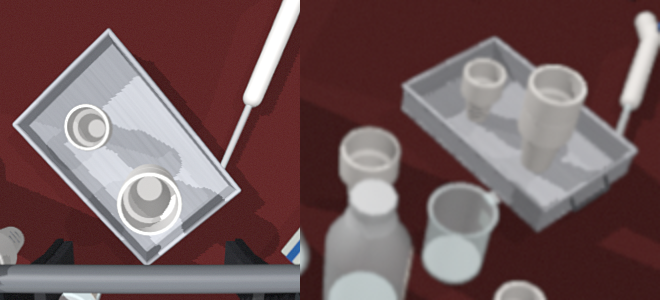

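send_rows:
  steps:
    - {"tx": -0.24,"ty": -0.58,"tz": 0,"turn": 0,"grip": 1}
    - {"tx": -0.24,"ty": -0.58,"tz": 0,"turn": 0,"grip": 1}
    - {"tx": -0.24,"ty": -0.58,"tz": 0,"turn": 0,"grip": 1}
    - {"tx": -0.24,"ty": -0.58,"tz": 0,"turn": 0,"grip": 1}
    - {"tx": -0.24,"ty": -0.58,"tz": 0.3,"turn": 0,"grip": 1}
    - {"tx": -0.25,"ty": -0.58,"tz": 0.4,"turn": 0,"grip": 1}
    - {"tx": 0,"ty": 0,"tz": 0.3,"turn": 0,"grip": 1}
    - {"tx": 0,"ty": 0,"tz": 0,"turn": 0,"grip": 1}
    - {"tx": 0,"ty": 0,"tz": 0,"turn": 0,"grip": 1}

```text
time: 10.92
position: [0.4586, 0.1128, 0.2219]
tool_rot: [1.192, 2.906, 0.0]
ft_force: [-0.7, 0.2, 0.2]
grip_width: 1.001
grip_force: 0.0
```

```bash
python3 - <<'E'
from bench import ctrl
from h import *
i=dict(np.load("w6.npz"));print(plane([(279,204)],i,.135),plane([(217.5,127)],i,.077))
s=ctrl.get_state();go(s,[.458,.112,.081]);print(s["joint_positions"].round(2))
i=shoot(ctrl,"w7")
for th in(130,150,170):print(rim(i,(275,212),.096,.033,th,w=42)[:3])
E
```

```text
[[0.54322799 0.3206724 ]] [[0.44130167 0.3244962 ]]
t 10.93 pos [0.4586 0.1128 0.2219] yaw 45.4 F [-0.7  0.2  0.2] w 87.1 gf 0.0
units [-0.   -0.02  2.35]
[-0.71 -0.07  0.39  1.91  0.03  1.3   0.47]
(array([0.45613259, 0.11446288]), np.float64(0.00046506190783481986), array([0.45689265, 0.11370514, 0.03213062]))
(array([0.45592813, 0.11458839]), np.float64(0.00048225350960746504), array([0.45675449, 0.11376962, 0.03205469]))
(array([0.45582462, 0.11470867]), np.float64(0.0005873695604452868), array([0.45690925, 0.11364859, 0.03177193]))
```

send_rows:
  steps:
    - {"tx": 0.02,"ty": 0,"tz": 0.35,"turn": 0,"grip": 1}
    - {"tx": 0,"ty": 0,"tz": 0.5,"turn": 0,"grip": 1}
    - {"tx": 0,"ty": 0,"tz": 0.5,"turn": 0,"grip": 1}
    - {"tx": 0,"ty": 0,"tz": 0.5,"turn": 0,"grip": 1}
    - {"tx": 0,"ty": 0,"tz": 0.3,"turn": 0,"grip": 1}
    - {"tx": 0,"ty": 0,"tz": 0.2,"turn": 0,"grip": 1}
    - {"tx": 0,"ty": 0,"tz": 0,"turn": 0,"grip": 1}
    - {"tx": 0,"ty": 0,"tz": 0,"turn": 0,"grip": 0.6}
    - {"tx": 0,"ty": 0,"tz": 0,"turn": 0,"grip": 0.6}
    - {"tx": 0,"ty": 0,"tz": 0,"turn": 0,"grip": 0.6}
    - {"tx": 0,"ty": 0,"tz": 0,"turn": 0,"grip": 0.6}
  newtons: 12

```text
time: 12.35
position: [0.4578, 0.1127, 0.0812]
tool_rot: [1.195, 2.905, 0.002]
ft_force: [0.3, 0.3, 1.9]
grip_width: 0.759
grip_force: 12.0
```

```bash
python3 - <<'E'
from bench import ctrl
from h import *
s=ctrl.get_state();go(s,[.5433,.3208,.32]);print(s["joint_positions"].round(2))
E
```

```text
t 12.35 pos [0.4578 0.1127 0.0812] yaw 45.3 F [0.3 0.3 1.9] w 66.0 gf 12.0
units [ 1.43  3.47 -3.98]
[-0.69  0.08  0.41  2.07 -0.04  0.99  0.53]
```

send_rows:
  steps:
    - {"tx": 0,"ty": 0,"tz": -0.3,"turn": 0,"grip": 0.6}
    - {"tx": 0,"ty": 0,"tz": -0.8,"turn": 0,"grip": 0.6}
    - {"tx": 0,"ty": 0,"tz": -0.9,"turn": 0,"grip": 0.6}
    - {"tx": 0,"ty": 0,"tz": -0.9,"turn": 0,"grip": 0.6}
    - {"tx": 0.2,"ty": 0.5,"tz": -0.7,"turn": 0,"grip": 0.6}
    - {"tx": 0.25,"ty": 0.6,"tz": 0,"turn": 0,"grip": 0.6}
    - {"tx": 0.25,"ty": 0.6,"tz": 0,"turn": 0,"grip": 0.6}
    - {"tx": 0.25,"ty": 0.6,"tz": 0,"turn": 0,"grip": 0.6}
    - {"tx": 0.25,"ty": 0.6,"tz": 0,"turn": 0,"grip": 0.6}
    - {"tx": 0.23,"ty": 0.57,"tz": 0,"turn": 0,"grip": 0.6}
    - {"tx": 0,"ty": 0,"tz": 0,"turn": 0,"grip": 0.6}
    - {"tx": 0,"ty": 0,"tz": 0,"turn": 0,"grip": 0.6}

```text
time: 13.85
position: [0.5428, 0.3198, 0.2961]
tool_rot: [-1.196, -2.905, 0.003]
ft_force: [0.6, -0.4, 0.4]
grip_width: 0.753
grip_force: 12.0
```

```bash
python3 - <<'E'
from bench import ctrl
from h import *
s=ctrl.get_state();go(s,[.5433,.3208,.1562]);print(s["joint_positions"].round(2))
E
```

```text
t 13.85 pos [0.5428 0.3198 0.2961] yaw 45.2 F [ 0.6 -0.4  0.4] w 65.5 gf 12.0
units [0.01 0.02 2.33]
[-0.82  0.26  0.31  1.42 -0.08  1.47  0.27]
```

send_rows:
  steps:
    - {"tx": 0.01,"ty": 0.02,"tz": 0.3,"turn": 0,"grip": 0.6}
    - {"tx": 0,"ty": 0,"tz": 0.4,"turn": 0,"grip": 0.6}
    - {"tx": 0,"ty": 0,"tz": 0.3,"turn": 0,"grip": 0.6}
    - {"tx": 0,"ty": 0,"tz": 0.2,"turn": 0,"grip": 0.6}
    - {"tx": 0,"ty": 0,"tz": 0.2,"turn": 0,"grip": 0.6}
    - {"tx": 0,"ty": 0,"tz": 0.2,"turn": 0,"grip": 0.6}
    - {"tx": 0,"ty": 0,"tz": 0.2,"turn": 0,"grip": 0.6}
    - {"tx": 0,"ty": 0,"tz": 0.2,"turn": 0,"grip": 0.6}
    - {"tx": 0,"ty": 0,"tz": 0.2,"turn": 0,"grip": 0.6}
    - {"tx": 0,"ty": 0,"tz": 0.06,"turn": 0,"grip": 0.6}
    - {"tx": 0,"ty": 0,"tz": 0,"turn": 0,"grip": 0.6}
    - {"tx": 0,"ty": 0,"tz": 0,"turn": 0,"grip": 0.6}

```text
time: 15.35
position: [0.5436, 0.3223, 0.1615]
tool_rot: [1.195, 2.905, 0.001]
ft_force: [0.5, -0.6, -0.4]
grip_width: 0.759
grip_force: 12.0
```

```bash
python3 - <<'E'
from bench import ctrl
from h import *
s=ctrl.get_state();go(s,[.5433,.3208,.1562])
E
```

```text
t 15.35 pos [0.5436 0.3223 0.1615] yaw 45.3 F [ 0.5 -0.6 -0.4] w 66.1 gf 12.0
units [-0.01 -0.02  0.09]
```

send_rows:
  steps:
    - {"tx": 0,"ty": -0.01,"tz": 0.05,"turn": 0,"grip": 0.6}
    - {"tx": 0,"ty": 0,"tz": 0.05,"turn": 0,"grip": 0.6}
    - {"tx": 0,"ty": 0,"tz": 0.02,"turn": 0,"grip": 0.6}
    - {"tx": 0,"ty": 0,"tz": 0,"turn": 0,"grip": 0.6}
    - {"tx": 0,"ty": 0,"tz": 0,"turn": 0,"grip": 1}
    - {"tx": 0,"ty": 0,"tz": 0,"turn": 0,"grip": 1}
    - {"tx": 0,"ty": 0,"tz": 0,"turn": 0,"grip": 1}
    - {"tx": 0,"ty": 0,"tz": -0.3,"turn": 0,"grip": 1}
    - {"tx": 0,"ty": 0,"tz": -0.6,"turn": 0,"grip": 1}
    - {"tx": 0,"ty": 0,"tz": -0.6,"turn": 0,"grip": 1}
    - {"tx": 0,"ty": 0,"tz": -0.6,"turn": 0,"grip": 1}
    - {"tx": 0,"ty": 0,"tz": 0,"turn": 0,"grip": 1}

```text
time: 16.85
position: [0.5446, 0.3224, 0.285]
tool_rot: [1.194, 2.901, 0.011]
ft_force: [0.6, 0.5, -0.4]
grip_width: 1.001
grip_force: 0.0
```

```bash
python3 - <<'E'
from bench import ctrl
from h import *
s=ctrl.get_state();go(s,[.695,.101,.24]);print(s["joint_positions"].round(2))
i=shoot(ctrl,"w8")
t=ctrl.get_image("scene");b=cv2.resize(t["pixels"][85:235,280:460],None,fx=2,fy=2)
cv2.imwrite("pics/c8.png",np.hstack([i["pixels"][:300,130:430],b])[:,:,::-1])
E
```

```text
t 16.85 pos [0.5446 0.3224 0.285 ] yaw 45.3 F [ 0.6  0.5 -0.4] w 87.1 gf 0.0
units [-4.38 -0.86  0.75]
[-0.82  0.26  0.31  1.44 -0.08  1.44  0.27]
```

View pics/c8.png

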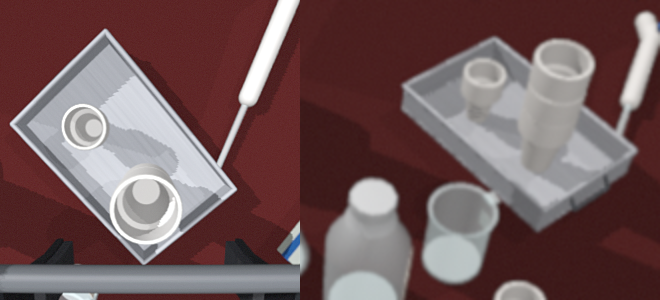

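send_rows:
  steps:
    - {"tx": -0.73,"ty": -0.14,"tz": 0,"turn": 0,"grip": 1}
    - {"tx": -0.73,"ty": -0.14,"tz": 0,"turn": 0,"grip": 1}
    - {"tx": -0.73,"ty": -0.14,"tz": 0,"turn": 0,"grip": 1}
    - {"tx": -0.73,"ty": -0.14,"tz": 0,"turn": 0,"grip": 1}
    - {"tx": -0.73,"ty": -0.14,"tz": 0,"turn": 0,"grip": 1}
    - {"tx": -0.73,"ty": -0.15,"tz": 0,"turn": 0,"grip": 1}
    - {"tx": 0,"ty": 0,"tz": 0.1,"turn": -0.93,"grip": 1}
    - {"tx": 0,"ty": 0,"tz": 0.2,"turn": -0.93,"grip": 1}
    - {"tx": 0,"ty": 0,"tz": 0.2,"turn": -0.93,"grip": 1}
    - {"tx": 0,"ty": 0,"tz": 0.2,"turn": -0.93,"grip": 1}
    - {"tx": 0,"ty": 0,"tz": 0.2,"turn": -0.93,"grip": 1}
    - {"tx": 0,"ty": 0,"tz": 0.2,"turn": -0.93,"grip": 1}

```text
time: 18.45
position: [0.6928, 0.1004, 0.2117]
tool_rot: [0.005, -3.139, 0.001]
ft_force: [-0.9, -0.1, 1.0]
grip_width: 0.997
grip_force: 0.0
```

send_rows:
  steps:
    - {"tx": 0,"ty": 0,"tz": 0,"turn": 0,"grip": 1}
    - {"tx": 0,"ty": 0,"tz": 0,"turn": 0,"grip": 1}
    - {"tx": 0,"ty": 0,"tz": 0,"turn": 0,"grip": 1}

```text
time: 18.82
position: [0.6939, 0.1005, 0.2143]
tool_rot: [0.004, 3.141, 0.0]
ft_force: [-0.5, -0.8, 0.9]
grip_width: 1.001
grip_force: 0.0
```

```bash
python3 - <<'E'
from bench import ctrl
from h import *
s=ctrl.get_state();go(s,[.695,.101,.059]);print(s["joint_positions"].round(2))
i=shoot(ctrl,"w9")
px,_=cv2.projectPoints(np.array([[.695,.101,.074]]),cv2.Rodrigues(np.linalg.inv(i["cam_to_world"])[:3,:3])[0],np.linalg.inv(i["cam_to_world"])[:3,3],i["K"],i["dist"])
c=tuple(px[0,0].round().astype(int));print(c)
for th in(130,150,170):print(rim(i,c,.074,.026,th,w=33)[:3])
E
```

```text
t 18.82 pos [0.6939 0.1005 0.2143] yaw 89.9 F [-0.5 -0.8  0.9] w 87.1 gf 0.0
units [-0.02  0.01  2.59]
[-0.39  0.45  0.29  1.35 -0.13  1.37  1.47]
(np.int64(280), np.int64(206))
(array([0.69507189, 0.10348388]), np.float64(0.000476634134927627), array([0.69621686, 0.10357862, 0.02507057]))
(array([0.69484415, 0.10348547]), np.float64(0.0005021183928474564), array([0.69606905, 0.10356237, 0.0250158 ]))
(array([0.69459808, 0.1034845 ]), np.float64(0.0006364131635697599), array([0.69618385, 0.10356669, 0.02472185]))
```

send_rows:
  steps:
    - {"tx": -0.03,"ty": 0.03,"tz": 0.39,"turn": 0,"grip": 1}
    - {"tx": 0,"ty": 0,"tz": 0.6,"turn": 0,"grip": 1}
    - {"tx": 0,"ty": 0,"tz": 0.6,"turn": 0,"grip": 1}
    - {"tx": 0,"ty": 0,"tz": 0.5,"turn": 0,"grip": 1}
    - {"tx": 0,"ty": 0,"tz": 0.3,"turn": 0,"grip": 1}
    - {"tx": 0,"ty": 0,"tz": 0.2,"turn": 0,"grip": 1}
    - {"tx": 0,"ty": 0,"tz": 0,"turn": 0,"grip": 1}
    - {"tx": 0,"ty": 0,"tz": 0,"turn": 0,"grip": 0.45}
    - {"tx": 0,"ty": 0,"tz": 0,"turn": 0,"grip": 0.45}
    - {"tx": 0,"ty": 0,"tz": 0,"turn": 0,"grip": 0.45}
    - {"tx": 0,"ty": 0,"tz": 0,"turn": 0,"grip": 0.45}
    - {"tx": 0,"ty": 0,"tz": 0,"turn": 0,"grip": 0.45}
  newtons: 10

```text
time: 20.38
position: [0.6957, 0.1024, 0.0586]
tool_rot: [0.002, 3.141, 0.0]
ft_force: [-0.2, 0.1, 1.6]
grip_width: 0.614
grip_force: 10.0
```

```bash
python3 - <<'E'
from bench import ctrl
from h import *
for c,z in(((130+85,127),.077),):print(plane([c],dict(np.load("w8.npz")),z))
s=ctrl.get_state();go(s,[.441,.323,.26]);print(s["joint_positions"].round(2))
E
```

```text
[[0.441805   0.32441661]]
t 20.38 pos [0.6957 0.1024 0.0586] yaw 89.9 F [-0.2  0.1  1.6] w 53.4 gf 10.0
units [ 4.25  3.67 -3.36]
[-0.38  0.56  0.27  1.5  -0.16  1.1   1.49]
```

send_rows:
  steps:
    - {"tx": 0,"ty": 0,"tz": -0.3,"turn": 0,"grip": 0.45}
    - {"tx": 0,"ty": 0,"tz": -0.8,"turn": 0,"grip": 0.45}
    - {"tx": 0,"ty": 0,"tz": -0.9,"turn": 0,"grip": 0.45}
    - {"tx": 0,"ty": 0,"tz": -0.9,"turn": 0,"grip": 0.45}
    - {"tx": 0.35,"ty": 0.3,"tz": -0.9,"turn": 0,"grip": 0.45}
    - {"tx": 0.65,"ty": 0.56,"tz": 0,"turn": 0,"grip": 0.45}
    - {"tx": 0.65,"ty": 0.56,"tz": 0,"turn": 0,"grip": 0.45}
    - {"tx": 0.65,"ty": 0.56,"tz": 0,"turn": 0,"grip": 0.45}
    - {"tx": 0.65,"ty": 0.56,"tz": 0,"turn": 0,"grip": 0.45}
    - {"tx": 0.65,"ty": 0.56,"tz": 0,"turn": 0,"grip": 0.45}
    - {"tx": 0.65,"ty": 0.57,"tz": 0,"turn": 0,"grip": 0.45}
    - {"tx": 0,"ty": 0,"tz": 0,"turn": 0,"grip": 0.45}

```text
time: 21.88
position: [0.4369, 0.3269, 0.2878]
tool_rot: [0.011, -3.141, -0.004]
ft_force: [0.3, -0.8, 0.6]
grip_width: 0.612
grip_force: 10.0
```

send_rows:
  steps:
    - {"tx": 0,"ty": 0,"tz": 0,"turn": 0,"grip": 0.45}
    - {"tx": 0,"ty": 0,"tz": 0,"turn": 0,"grip": 0.45}

```text
time: 22.12
position: [0.442, 0.3214, 0.2868]
tool_rot: [0.007, 3.141, -0.0]
ft_force: [0.8, -0.4, -0.8]
grip_width: 0.613
grip_force: 10.0
```

```bash
python3 - <<'E'
from bench import ctrl
from h import *
s=ctrl.get_state();go(s,[.441,.323,.0936]);print(s["joint_positions"].round(2))
E
```

```text
t 22.12 pos [0.442  0.3214 0.2868] yaw 89.8 F [ 0.8 -0.4 -0.8] w 53.4 gf 10.0
units [0.02 0.03 3.22]
[-0.78  0.08  0.11  1.64 -0.01  1.42  0.9 ]
```

send_rows:
  steps:
    - {"tx": 0.02,"ty": 0.03,"tz": 0.3,"turn": 0,"grip": 0.45}
    - {"tx": 0,"ty": 0,"tz": 0.6,"turn": 0,"grip": 0.45}
    - {"tx": 0,"ty": 0,"tz": 0.6,"turn": 0,"grip": 0.45}
    - {"tx": 0,"ty": 0,"tz": 0.5,"turn": 0,"grip": 0.45}
    - {"tx": 0,"ty": 0,"tz": 0.2,"turn": 0,"grip": 0.45}
    - {"tx": 0,"ty": 0,"tz": 0.2,"turn": 0,"grip": 0.45}
    - {"tx": 0,"ty": 0,"tz": 0.2,"turn": 0,"grip": 0.45}
    - {"tx": 0,"ty": 0,"tz": 0.2,"turn": 0,"grip": 0.45}
    - {"tx": 0,"ty": 0,"tz": 0.2,"turn": 0,"grip": 0.45}
    - {"tx": 0,"ty": 0,"tz": 0.14,"turn": 0,"grip": 0.45}
    - {"tx": 0,"ty": 0,"tz": 0,"turn": 0,"grip": 0.45}
    - {"tx": 0,"ty": 0,"tz": 0,"turn": 0,"grip": 0.45}

```text
time: 23.62
position: [0.4398, 0.3248, 0.0983]
tool_rot: [0.002, 3.141, 0.001]
ft_force: [0.4, 0.6, -1.0]
grip_width: 0.616
grip_force: 10.0
```

```bash
python3 - <<'E'
from bench import ctrl
from h import *
s=ctrl.get_state();go(s,[.441,.323,.0936])
E
```

```text
t 23.62 pos [0.4398 0.3248 0.0983] yaw 89.9 F [ 0.4  0.6 -1. ] w 53.6 gf 10.0
units [-0.02 -0.03  0.08]
```

send_rows:
  steps:
    - {"tx": -0.01,"ty": -0.02,"tz": 0.05,"turn": 0,"grip": 0.45}
    - {"tx": 0,"ty": 0,"tz": 0.04,"turn": 0,"grip": 0.45}
    - {"tx": 0,"ty": 0,"tz": 0.02,"turn": 0,"grip": 0.45}
    - {"tx": 0,"ty": 0,"tz": 0,"turn": 0,"grip": 0.45}
    - {"tx": 0,"ty": 0,"tz": 0,"turn": 0,"grip": 1}
    - {"tx": 0,"ty": 0,"tz": 0,"turn": 0,"grip": 1}
    - {"tx": 0,"ty": 0,"tz": 0,"turn": 0,"grip": 1}
    - {"tx": 0,"ty": 0,"tz": 0,"turn": 0,"grip": 1}
    - {"tx": 0,"ty": 0,"tz": -0.3,"turn": 0,"grip": 1}
    - {"tx": 0,"ty": 0,"tz": -0.8,"turn": 0,"grip": 1}
    - {"tx": 0,"ty": 0,"tz": -0.8,"turn": 0,"grip": 1}
    - {"tx": 0,"ty": 0,"tz": -0.9,"turn": 0,"grip": 1}

```text
time: 25.12
position: [0.44, 0.3232, 0.262]
tool_rot: [0.002, 3.141, 0.001]
ft_force: [1.0, 0.3, -0.4]
grip_width: 0.996
grip_force: 0.0
```

send_rows:
  steps:
    - {"tx": 0,"ty": 0,"tz": -0.3,"turn": 0.9,"grip": 1}
    - {"tx": 0,"ty": 0,"tz": 0,"turn": 0.9,"grip": 1}
    - {"tx": 0,"ty": 0,"tz": 0,"turn": 0,"grip": 1}
    - {"tx": 0,"ty": 0,"tz": 0,"turn": 0,"grip": 1}

```text
time: 25.62
position: [0.4401, 0.3233, 0.2777]
tool_rot: [0.393, 3.117, 0.0]
ft_force: [0.6, 0.6, 0.5]
grip_width: 0.999
grip_force: 0.0
```

```bash
python3 - <<'E'
from bench import ctrl
from h import *
s=ctrl.get_state();go(s,[.442,-.143,.28]);print(s["joint_positions"].round(2))
i=shoot(ctrl,"w10");M=np.linalg.inv(i["cam_to_world"])
def prj(p):return cv2.projectPoints(np.array([p]),cv2.Rodrigues(M[:3,:3])[0],M[:3,3],i["K"],i["dist"])[0][0,0]
for n,p,R in(("small",(.441,.323,.109),.026),("bigstack",(.5433,.321,.171),.033)):
    c=prj(p);print(n,c)
    for th in(190,205):
        try:print(rim(i,tuple(c.round().astype(int)),p[2],R,th,w=45 if R>.03 else 34)[:3])
        except Exception as e:print(e)
t=ctrl.get_image("top")
for c,z,R in(((130,216),.109,.026),((126,172),.171,.033)):print(rim(t,c,z,R,190,w=20)[:3])
E
```

```text
t 25.62 pos [0.4401 0.3233 0.2777] yaw 75.6 F [0.6 0.6 0.5] w 86.9 gf 0.0
units [-1.96 -7.52 -0.04]
[-0.8   0.08  0.12  1.65 -0.01  1.41  0.65]
small [279.15614103 200.01397316]
(array([0.4520546 , 0.31011753]), np.float64(0.003003752916283777), array([0.45108467, 0.31086895, 0.02686089]))
(array([0.45124883, 0.31380671]), np.float64(0.002459055710812327), array([0.45148746, 0.31366544, 0.02577499]))
bigstack [303.67100726 315.86274461]
(array([0.51339182, 0.32461822]), np.float64(0.006389671549298223), array([0.51304206, 0.32478973, 0.0333343 ]))
(array([0.51425277, 0.3268837 ]), np.float64(0.005866904405637683), array([0.51922134, 0.32498367, 0.02875071]))
(array([0.42851641, 0.27699479]), np.float64(0.002606819040641951), array([ -90.69515726, -279.95343192,  294.69867971]))
(array([0.53922802, 0.3172229 ]), np.float64(0.004466721214502976), array([0.54195007, 0.32222969, 0.02821177]))
```

```bash
python3 - <<'E'
from h import *
i=dict(np.load("w10.npz"));g=cv2.cvtColor(i["pixels"],cv2.COLOR_RGB2GRAY)[120:300,180:400]
h=cv2.HoughCircles(cv2.medianBlur(g,3),cv2.HOUGH_GRADIENT_ALT,1,8,param1=200,param2=.6,minRadius=15,maxRadius=45)
print(h)
if h is not None:
  for x,y,r in h[0,:6]:print(x+180,y+120,r,plane([(x+180,y+120)],i,.109),r/303.6*(.2777+.147-.109)*1.0)
E
```

```text
[[[100.        79.        21.633165]]]
280.0 199.0 21.633165 [[0.44015196 0.32414363]] 0.022495355
```

send_rows:
  steps:
    - {"tx": -0.22,"ty": -0.83,"tz": 0,"turn": 0,"grip": 1}
    - {"tx": -0.22,"ty": -0.83,"tz": 0,"turn": 0,"grip": 1}
    - {"tx": -0.22,"ty": -0.84,"tz": 0,"turn": 0,"grip": 1}
    - {"tx": -0.22,"ty": -0.84,"tz": 0,"turn": 0,"grip": 1}
    - {"tx": -0.22,"ty": -0.84,"tz": 0,"turn": 0,"grip": 1}
    - {"tx": -0.22,"ty": -0.84,"tz": 0,"turn": 0,"grip": 1}
    - {"tx": -0.22,"ty": -0.84,"tz": 0,"turn": 0,"grip": 1}
    - {"tx": -0.21,"ty": -0.84,"tz": 0,"turn": 0,"grip": 1}
    - {"tx": -0.21,"ty": -0.82,"tz": 0,"turn": 0,"grip": 1}
    - {"tx": 0,"ty": 0,"tz": 0,"turn": 1,"grip": 1}
    - {"tx": 0,"ty": 0,"tz": 0,"turn": 1,"grip": 1}
    - {"tx": 0,"ty": 0,"tz": 0,"turn": 1,"grip": 1}

```text
time: 27.22
position: [0.4411, -0.143, 0.2772]
tool_rot: [-1.041, -2.964, -0.0]
ft_force: [-0.5, 0.2, -0.0]
grip_width: 0.995
grip_force: 0.0
```

send_rows:
  steps:
    - {"tx": 0,"ty": 0,"tz": 0,"turn": 1,"grip": 1}
    - {"tx": 0,"ty": 0,"tz": 0,"turn": 1,"grip": 1}
    - {"tx": 0,"ty": 0,"tz": 0,"turn": 1,"grip": 1}
    - {"tx": 0,"ty": 0,"tz": 0,"turn": 1,"grip": 1}
    - {"tx": 0,"ty": 0,"tz": 0,"turn": 1,"grip": 1}
    - {"tx": 0,"ty": 0,"tz": 0,"turn": 1,"grip": 1}
    - {"tx": 0,"ty": 0,"tz": 0,"turn": 1,"grip": 1}
    - {"tx": 0,"ty": 0,"tz": 0.2,"turn": 1,"grip": 1}
    - {"tx": 0,"ty": 0,"tz": 0.3,"turn": 1,"grip": 1}
    - {"tx": 0,"ty": 0,"tz": 0.3,"turn": 1,"grip": 1}
    - {"tx": 0,"ty": 0,"tz": 0.2,"turn": 1,"grip": 1}
    - {"tx": 0,"ty": 0,"tz": 0,"turn": 1,"grip": 1}

```text
time: 28.72
position: [0.4403, -0.1427, 0.2161]
tool_rot: [-2.898, -1.21, 0.004]
ft_force: [-0.2, 0.7, 0.6]
grip_width: 1.003
grip_force: 0.0
```

send_rows:
  steps:
    - {"tx": 0,"ty": 0,"tz": 0,"turn": 0,"grip": 1}
    - {"tx": 0,"ty": 0,"tz": 0,"turn": 0,"grip": 1}

```text
time: 28.98
position: [0.4413, -0.1429, 0.2175]
tool_rot: [2.895, 1.219, 0.0]
ft_force: [-0.9, 0.4, -0.1]
grip_width: 0.999
grip_force: 0.0
```

```bash
python3 - <<'E'
from bench import ctrl
from h import *
s=ctrl.get_state();go(s,[.442,-.143,.059]);print(s["joint_positions"].round(2))
i=shoot(ctrl,"w11");M=np.linalg.inv(i["cam_to_world"])
c=cv2.projectPoints(np.array([[.442,-.143,.074]]),cv2.Rodrigues(M[:3,:3])[0],M[:3,3],i["K"],i["dist"])[0][0,0];print(c)
for th in(130,150,170):print(rim(i,tuple(c.round().astype(int)),.074,.026,th,w=33)[:3])
t=ctrl.get_image("top");np.savez("top2.npz",**t)
g=cv2.cvtColor(t["pixels"],cv2.COLOR_RGB2GRAY)[140:260,90:180];g=cv2.resize(g,None,fx=4,fy=4,interpolation=2)
h=cv2.HoughCircles(g,cv2.HOUGH_GRADIENT_ALT,1,20,param1=200,param2=.6,minRadius=30,maxRadius=90)
for x,y,r in h[0][:6]:
    p=(x/4-.4+90,y/4-.4+140);print(p,r/4,plane([p],t,.171).round(4),plane([p],t,.109).round(4))
E
```

```text
t 28.98 pos [ 0.4413 -0.1429  0.2175] yaw -44.3 F [-0.9  0.4 -0.1] w 86.9 gf 0.0
units [0.01 0.01 2.64]
[-0.25 -0.09  0.48  1.93  0.04  1.29 -0.56]
[279.22499199 203.73959052]
(array([ 0.44265457, -0.14254364]), np.float64(0.00044077870699634755), array([ 0.44196991, -0.14328866,  0.02517807]))
(array([ 0.4428597 , -0.14229704]), np.float64(0.0005047696538875787), array([ 0.44201599, -0.14315864,  0.02502423]))
(array([ 0.4429632 , -0.14216407]), np.float64(0.0006221230309279677), array([ 0.44181233, -0.14323948,  0.0247304 ]))
(np.float32(126.1), np.float32(215.35)) 10.886574 [[0.4335 0.3007]] [[0.4418 0.3195]]
(np.float32(119.1), np.float32(166.1)) 14.597828 [[0.5432 0.3213]] [[0.5579 0.3412]]
(np.float32(119.1), np.float32(166.1)) 12.6253605 [[0.5432 0.3213]] [[0.5579 0.3412]]
(np.float32(126.1), np.float32(215.35)) 8.391697 [[0.4335 0.3007]] [[0.4418 0.3195]]
```

send_rows:
  steps:
    - {"tx": 0.01,"ty": 0.01,"tz": 0.44,"turn": 0,"grip": 1}
    - {"tx": 0,"ty": 0,"tz": 0.6,"turn": 0,"grip": 1}
    - {"tx": 0,"ty": 0,"tz": 0.6,"turn": 0,"grip": 1}
    - {"tx": 0,"ty": 0,"tz": 0.5,"turn": 0,"grip": 1}
    - {"tx": 0,"ty": 0,"tz": 0.3,"turn": 0,"grip": 1}
    - {"tx": 0,"ty": 0,"tz": 0.2,"turn": 0,"grip": 1}
    - {"tx": 0,"ty": 0,"tz": 0,"turn": 0,"grip": 1}
    - {"tx": 0,"ty": 0,"tz": 0,"turn": 0,"grip": 0.45}
    - {"tx": 0,"ty": 0,"tz": 0,"turn": 0,"grip": 0.45}
    - {"tx": 0,"ty": 0,"tz": 0,"turn": 0,"grip": 0.45}
    - {"tx": 0,"ty": 0,"tz": 0,"turn": 0,"grip": 0.45}
    - {"tx": 0,"ty": 0,"tz": 0,"turn": 0,"grip": 0.45}
  newtons: 10

```text
time: 30.58
position: [0.4423, -0.1428, 0.0591]
tool_rot: [2.897, 1.216, 0.001]
ft_force: [-0.1, -0.2, 1.5]
grip_width: 0.594
grip_force: 10.0
```

```bash
python3 - <<'E'
from bench import ctrl
from h import *
s=ctrl.get_state();go(s,[.441,.322,.29]);print(s["joint_positions"].round(2))
E
```

```text
t 30.57 pos [ 0.4423 -0.1428  0.0591] yaw -44.5 F [-0.1 -0.2  1.5] w 51.7 gf 10.0
units [ 5.52 -5.44 -3.85]
[-0.23  0.1   0.51  2.11 -0.06  0.94 -0.46]
```

send_rows:
  steps:
    - {"tx": 0,"ty": 0,"tz": -0.3,"turn": 0,"grip": 0.45}
    - {"tx": 0,"ty": 0,"tz": -0.8,"turn": 0,"grip": 0.45}
    - {"tx": 0,"ty": 0,"tz": -0.9,"turn": 0,"grip": 0.45}
    - {"tx": 0,"ty": 0,"tz": -0.9,"turn": 0,"grip": 0.45}
    - {"tx": 0,"ty": 0,"tz": -0.7,"turn": 0.5,"grip": 0.45}
    - {"tx": 0,"ty": 0,"tz": -0.3,"turn": 0.8,"grip": 0.45}
    - {"tx": 0,"ty": 0,"tz": 0,"turn": 0.8,"grip": 0.45}
    - {"tx": 0,"ty": 0,"tz": 0,"turn": 0.8,"grip": 0.45}
    - {"tx": 0,"ty": 0,"tz": 0,"turn": 0.8,"grip": 0.45}
    - {"tx": 0,"ty": 0,"tz": 0,"turn": 0.7,"grip": 0.45}
    - {"tx": 0,"ty": 0,"tz": 0,"turn": 0,"grip": 0.45}
    - {"tx": 0,"ty": 0,"tz": 0,"turn": 0,"grip": 0.45}

```text
time: 32.08
position: [0.442, -0.1429, 0.2928]
tool_rot: [-3.129, -0.285, 0.0]
ft_force: [-0.1, -0.5, 0.1]
grip_width: 0.594
grip_force: 10.0
```

```bash
python3 - <<'E'
from bench import ctrl
from h import *
s=ctrl.get_state();go(s,[.441,.322,.29]);print(s["joint_positions"].round(2))
E
```

```text
t 32.08 pos [ 0.442  -0.1429  0.2928] yaw -79.6 F [-0.1 -0.5  0.1] w 51.6 gf 10.0
units [ 1.38 -7.62  0.05]
[-0.23 -0.13  0.44  1.81  0.05  1.44 -1.18]
```

send_rows:
  steps:
    - {"tx": 0.08,"ty": -0.42,"tz": 0,"turn": 0,"grip": 0.45}
    - {"tx": 0.14,"ty": -0.8,"tz": 0,"turn": 0,"grip": 0.45}
    - {"tx": 0.14,"ty": -0.8,"tz": 0,"turn": 0,"grip": 0.45}
    - {"tx": 0.14,"ty": -0.8,"tz": 0,"turn": 0,"grip": 0.45}
    - {"tx": 0.15,"ty": -0.8,"tz": 0,"turn": 0,"grip": 0.45}
    - {"tx": 0.15,"ty": -0.8,"tz": 0,"turn": 0,"grip": 0.45}
    - {"tx": 0.15,"ty": -0.8,"tz": 0,"turn": 0,"grip": 0.45}
    - {"tx": 0.15,"ty": -0.8,"tz": 0,"turn": 0,"grip": 0.45}
    - {"tx": 0.14,"ty": -0.8,"tz": 0,"turn": 0,"grip": 0.45}
    - {"tx": 0.14,"ty": -0.8,"tz": 0,"turn": 0,"grip": 0.45}
    - {"tx": 0,"ty": 0,"tz": 0,"turn": 0,"grip": 0.45}
    - {"tx": 0,"ty": 0,"tz": 0,"turn": 0,"grip": 0.45}

```text
time: 33.58
position: [0.4418, 0.3211, 0.2926]
tool_rot: [3.128, 0.283, -0.001]
ft_force: [-0.2, -0.7, 0.0]
grip_width: 0.591
grip_force: 10.0
```

send_rows:
  steps:
    - {"tx": 0,"ty": 0,"tz": 0,"turn": 0,"grip": 0.45}
    - {"tx": 0,"ty": 0,"tz": 0,"turn": 0,"grip": 0.45}

```text
time: 33.83
position: [0.4421, 0.3207, 0.2933]
tool_rot: [-3.129, -0.28, -0.001]
ft_force: [-0.3, -0.3, 0.9]
grip_width: 0.597
grip_force: 10.0
```

```bash
python3 - <<'E'
from bench import ctrl
from h import *
s=ctrl.get_state();go(s,[.441,.322,.1261]);print(s["joint_positions"].round(2))
E
```

```text
t 33.83 pos [0.4421 0.3207 0.2933] yaw -79.8 F [-0.3 -0.3  0.9] w 52.0 gf 10.0
units [-0.02 -0.03  2.79]
[-0.61  0.08 -0.07  1.62  0.01  1.44 -2.07]
```

send_rows:
  steps:
    - {"tx": -0.02,"ty": -0.02,"tz": 0.3,"turn": 0,"grip": 0.45}
    - {"tx": 0,"ty": 0,"tz": 0.5,"turn": 0,"grip": 0.45}
    - {"tx": 0,"ty": 0,"tz": 0.5,"turn": 0,"grip": 0.45}
    - {"tx": 0,"ty": 0,"tz": 0.3,"turn": 0,"grip": 0.45}
    - {"tx": 0,"ty": 0,"tz": 0.2,"turn": 0,"grip": 0.45}
    - {"tx": 0,"ty": 0,"tz": 0.2,"turn": 0,"grip": 0.45}
    - {"tx": 0,"ty": 0,"tz": 0.2,"turn": 0,"grip": 0.45}
    - {"tx": 0,"ty": 0,"tz": 0.2,"turn": 0,"grip": 0.45}
    - {"tx": 0,"ty": 0,"tz": 0.2,"turn": 0,"grip": 0.45}
    - {"tx": 0,"ty": 0,"tz": 0.1,"turn": 0,"grip": 0.45}
    - {"tx": 0,"ty": 0,"tz": 0,"turn": 0,"grip": 0.45}
    - {"tx": 0,"ty": 0,"tz": 0,"turn": 0,"grip": 0.45}

```text
time: 35.33
position: [0.4405, 0.323, 0.1314]
tool_rot: [-3.128, -0.283, -0.001]
ft_force: [-0.2, 0.1, -0.2]
grip_width: 0.596
grip_force: 10.0
```

```bash
python3 - <<'E'
from bench import ctrl
from h import *
s=ctrl.get_state();go(s,[.441,.322,.1261])
E
```

```text
t 35.33 pos [0.4405 0.323  0.1314] yaw -79.7 F [-0.2  0.1 -0.2] w 51.9 gf 10.0
units [0.01 0.02 0.09]
```

Seat, release, lift and move clear towards −y.

send_rows:
  steps:
    - {"tx": 0,"ty": 0.01,"tz": 0.05,"turn": 0,"grip": 0.45}
    - {"tx": 0,"ty": 0,"tz": 0.05,"turn": 0,"grip": 0.45}
    - {"tx": 0,"ty": 0,"tz": 0.02,"turn": 0,"grip": 0.45}
    - {"tx": 0,"ty": 0,"tz": 0,"turn": 0,"grip": 0.45}
    - {"tx": 0,"ty": 0,"tz": 0,"turn": 0,"grip": 1}
    - {"tx": 0,"ty": 0,"tz": 0,"turn": 0,"grip": 1}
    - {"tx": 0,"ty": 0,"tz": 0,"turn": 0,"grip": 1}
    - {"tx": 0,"ty": 0,"tz": 0,"turn": 0,"grip": 1}
    - {"tx": 0,"ty": 0,"tz": -0.3,"turn": 0,"grip": 1}
    - {"tx": 0,"ty": 0,"tz": -0.8,"turn": 0,"grip": 1}
    - {"tx": 0,"ty": 0,"tz": -0.8,"turn": 0,"grip": 1}
    - {"tx": 0,"ty": 0,"tz": -0.9,"turn": 0,"grip": 1}

```text
time: 36.83
position: [0.4401, 0.322, 0.2945]
tool_rot: [-3.128, -0.283, -0.001]
ft_force: [1.9, 1.0, 0.0]
grip_width: 1.0
grip_force: 0.0
```

send_rows:
  steps:
    - {"tx": 0,"ty": 0.6,"tz": 0,"turn": 0,"grip": 1}
    - {"tx": 0,"ty": 0.8,"tz": 0,"turn": 0,"grip": 1}
    - {"tx": 0,"ty": 0.8,"tz": 0,"turn": 0,"grip": 1}
    - {"tx": 0,"ty": 0.8,"tz": 0,"turn": 0,"grip": 1}
    - {"tx": 0,"ty": 0.8,"tz": 0,"turn": 0,"grip": 1}
    - {"tx": 0,"ty": 0.8,"tz": 0,"turn": 0,"grip": 1}
    - {"tx": 0,"ty": 0.8,"tz": 0,"turn": 0,"grip": 1}
    - {"tx": 0,"ty": 0,"tz": 0,"turn": 0,"grip": 1}
    - {"tx": 0,"ty": 0,"tz": 0,"turn": 0,"grip": 1}
    - {"tx": 0,"ty": 0,"tz": 0,"turn": 0,"grip": 1}

```text
time: 38.08
position: [0.4983, 0.005, 0.2922]
tool_rot: [-3.128, -0.287, -0.001]
ft_force: [0.2, 0.1, 0.2]
grip_width: 0.997
grip_force: 0.0
```

```bash
python3 - <<'E'
from bench import ctrl
from h import *
s=ctrl.get_state();go(s,[.441,.322,.1261])
t=ctrl.get_image("top");sc=ctrl.get_image("scene")
g=cv2.cvtColor(t["pixels"],cv2.COLOR_RGB2GRAY)[140:260,90:180];g=cv2.resize(g,None,fx=4,fy=4,interpolation=2)
h=cv2.HoughCircles(g,cv2.HOUGH_GRADIENT_ALT,1,20,param1=200,param2=.6,minRadius=30,maxRadius=90)
for x,y,r in h[0][:6]:
    p=(x/4-.4+90,y/4-.4+140);print(p,r/4,plane([p],t,.171).round(4),plane([p],t,.141).round(4))
def prj(i,p):
    M=np.linalg.inv(i["cam_to_world"]);return cv2.projectPoints(np.array([p]),cv2.Rodrigues(M[:3,:3])[0],M[:3,3],i["K"],i["dist"])[0][0,0]
# rim-height check in the scene view: ellipse near expected rim centre
for n,p,w in(("small",(.441,.322,.141),30),("big",(.5432,.321,.171),34)):
    c=prj(sc,p);x,y=c.round().astype(int);a=cv2.resize(sc["pixels"][y-w:y+w,x-w:x+w],None,fx=4,fy=4,interpolation=2)
    e=cv2.Canny(cv2.cvtColor(a,cv2.COLOR_RGB2GRAY),60,120);cs,_=cv2.findContours(e,1,cv2.CHAIN_APPROX_NONE)
    print(n,c.round(1),prj(sc,(p[0],p[1],p[2]+.01)).round(1))
    for k in sorted(cs,key=len)[::-1][:4]:
        if len(k)>20:
            el=cv2.fitEllipse(k);print("  ell",np.round([el[0][0]/4+x-w,el[0][1]/4+y-w,el[1][0]/4,el[1][1]/4],1),len(k))
# bystanders: pixel change of top view outside moved items
t0=dict(np.load("top0.npz"))
for n,c in dict(bottle=(258,158),flaskA=(276,209),flaskB=(315,162),glass=(212,160),dishes=(321,125)).items():
    x,y=c;d=cv2.phaseCorrelate(*[np.float64(cv2.cvtColor(q["pixels"],7)[y-18:y+18,x-18:x+18]) for q in(t0,t)]);print(n,np.round(d[0],2),round(d[1],2))
E
```

```text
t 38.08 pos [0.4983 0.005  0.2922] yaw -79.5 F [0.2 0.1 0.2] w 86.7 gf 0.0
units [ 0.02 -5.37  2.77]
(np.float32(118.85), np.float32(166.35)) 14.522706 [[0.5427 0.3218]] [[0.5498 0.3315]]
(np.float32(120.85), np.float32(214.35)) 11.544935 [[0.4357 0.3122]] [[0.4398 0.3216]]
(np.float32(120.85), np.float32(214.35)) 9.587059 [[0.4357 0.3122]] [[0.4398 0.3216]]
(np.float32(118.85), np.float32(166.35)) 12.222363 [[0.5427 0.3218]] [[0.5498 0.3315]]
small [377.1 101.9] [377.8  98.6]
  ell [391.6 110.5   5.9  15.2] 192
  ell [368.6 109.3  11.   11.3] 189
  ell [374.3 105.6  21.7  27.5] 181
  ell [360.3  90.1  14.8  18.4] 170
big [412.7 115.3] [413.7 111.9]
  ell [391.6 110.5   5.9  15.2] 192
  ell [375.  104.7  20.9  25.5] 141
  ell [425.5 118.3   3.5  11.3] 141
  ell [391.7 104.1  13.8  16.4] 132
bottle [-0.24 -2.12] 0.25
flaskA [ -1.82 -12.92] 0.07
flaskB [0.09 1.27] 0.35
glass [ 0.25 -0.46] 0.48
dishes [-0.26 -0.06] 0.82
```

```bash
python3 -c "
from bench import ctrl
print(ctrl.close_job())"
```

```text
the job is handed in; nothing more can be done
None
```

I nested all four beakers into the tray, making one stack of three large and one of three small, and handed the job in at 38 s; the final top view put both rims within about 2 mm of where they should be, but no verdict came back and the arm hid the bottle and flasks, so I couldn't confirm those stayed put.

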